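# Load a lens kit into its stick magazine in build order

### The arm

A 7-joint arm with a two-finger parallel gripper is mounted at the origin on the work surface. World frame = base frame: x ahead of the robot, y to its left, z up, the work surface at z = 0. Lengths are in m, angles in rad, forces in N, time in s.
With the tool pointing down it reaches from about 0.35 to 0.9 m from the base axis. Payload 19.9 kg.
Tool frame: the origin (TCP) lies at the very end of the fingers, on their centre line; the grasp point (between the pads) lies 19 mm behind it; z points along the fingers, y is the line along which they close (so a half turn about z gives the same grasp; the last joint's range is limited). The gripper opens to 94 mm and grips with 3 to 60 N. Pads are 16 mm wide; open, the fingers measure 119 mm over their backs; the gripper's body (75 mm by 177 mm) begins 78 mm behind the grasp point.
Start: joints at [1.268, 0.417, -0.01, 1.614, 0.005, 1.111, -0.053], TCP at [0.162, -0.604, 0.171] pointing down, gripper open.
Joint ranges: [-2.81, 2.81], [-0.39, 2.02], [-1.27, 1.25], [0.06, 2.57], [-1.19, 4.33], [0.19, 2], [-2.82, 2.82]. Speed limits (rad/s): [1.89, 1.89, 2.39, 2.39, 3.01, 3.01, 3.01].

### API

Orientations are given as [roll, pitch, yaw] about the fixed x, y, z axes, in that order (R = Rz(yaw) Ry(pitch) Rx(roll)).
In Python, from station import env gives the robot as it stands.
- The arm moves only by the tool send_rows, never from a script. Its argument "moves" is a list of rows, each a list of 4 numbers: the shift along the tool's x, y, z scaled (see below), then the turn about the tool's z scaled (see below). In form: [[tx, ty, tz, twist], ...]. A call has 1 to 10 rows; each row shifts and turns the commanded pose from where the row before left it, along the tool's axes as they then stand; what a row does not reach is not made up. The controller multiplies each number of a shift by 2.5 cm and each number of a turn by 0.1 rad. A row lasts 1/12 s, in which the tool goes at most 41.7 mm and 7.16 degrees, less where a joint would pass 70% of its speed; a pose out of reach is approached as far as the arm can. A call with a number of a shift or a turn outside -1 to 1 is refused whole. A call with a gripper value outside its range is refused whole. "fingers" is the opening in per cent of the stroke, from 0 (shut) to 100 (fully open), set as the call begins (left out, the last holds). The fingers move at their own pace and stop on an object; "newtons" is the grip in N (left out, the last holds). Time passes only in rows, so rows that do not move let the fingers close. It gives the time, the measured TCP pose, the force, the opening and the grip force at its end, in the units of the state.
- env.read_state(): the state, without advancing time (a new reading comes with each control period).
- env.snapshot(name): name is "scene" or "top" or "wrist"; returns a dict with "pixels" (384x512x3 uint8, blue, green, red), "fx", "fy", "cx", "cy" (pixels), "D" ([k1, k2, p1, p2, k3] as OpenCV has them; the pictures are not rectified), "position" and "rotation" of the camera in the world. Camera axes: x right, y up, looking along -z (the intrinsics and any distortion apply to the point x, -y, -z); pixel columns grow to the right and rows downward; lengths in m; the calibration is good to about 2 mm. A picture is of the moment at which its call begins. There is no depth.
- env.sign_off(): hands the job in; it is judged then, once.
The state is a dict: "clock": time; "joint_pos": joint angles; "joint_velocities": joint speeds; "effort": joint torques, N m; "ee_pos": TCP position; "ee_rot": TCP orientation; "contact_force": force on the tool from outside, world axes, zero at the start; "moment": the same for the moment, N m; "width": finger opening in m; "grasp_force": force on a finger pad.
Only numpy, scipy, OpenCV 4.12 (cv2) and the standard library are available. Lean on these libraries where they do the work, as an engineer would, in place of code of your own. Each camera call takes 0.05 s, during which the arm holds its last target. There are 200 camera calls.

### The job

Load this lens kit into the magazine docked on the loading plate, single file in build order: slide in the spacer tube first, then the lens blank, then the retaining ring, each right up against the one before with the spacer home on the end stop, and then swing the keeper shut across the mouth. Slide the parts along the plate, never lift or tip them, and leave the other things on the bench where they are.

Things in the scene. Friction and masses are not known exactly. Their poses are not given: they have to be found in the camera images.
- station: dark loading plate, fixed, 12 mm thick, flat on the bench (its sliding surface is 12 mm above the bench), with the aluminium stick magazine docked on it. Origin on the bench surface below the centre of the magazine's mouth, z up; the magazine runs from there along -y. The open part of the plate, where the kit lies, spans x -140 to +140, y -20 to +340 mm
- mouth (a point): centre of the magazine's mouth, 10 mm above the plate (station x 0, y 0). The magazine is a straight channel, open above, from here to the stop at y -199 mm; side walls 72 mm apart inside, 6 mm thick, 36 mm high above the plate, flared over the last 20 mm to about 88 mm wide at the mouth; axes as the station's
- slot (a point): middle of the slot along the top of the magazine, 36 mm above the plate (station x 0, y -110 mm). From y -19 mm inward a lip overhangs each wall by 5 mm, 32 to 36 mm above the plate, leaving a 62 mm wide slot: the 66 mm parts cannot go in from above, only through the mouth, but fingers reach them through the slot. Black clamps stand outside the walls, 22 mm high
- stop (a point): centre of the face of the black end stop that closes the channel, 10 mm above the plate (station x 0, y -199 mm); the stop is 30 mm high
- keeper (a joint): angle of the steel swing keeper about a vertical pivot beside the mouth: 0 = shut, straight across the mouth along station +x, inner face at station y +5 mm; grows as it swings out to station +y (1.57 = along +y), at most 2.1. Bar 66 mm long from the pivot, 8 mm thick, 4 to 22 mm above the plate. Stays where left; about 1 N at its pin. The full stack ends 6 mm short of the shut keeper
- keeper_pin (a point): centre of the black round pin (12 mm diameter, from 21 to 43 mm above the plate) that stands on the keeper bar 54 mm from its pivot
- keeper_pivot (a point): keeper's pivot axis, 13 mm above the plate (station x -52, y +9 mm); its barrel is 14 mm in diameter, 29 mm high
- spacer_c (a point): centre (half-way up) of the spacer: bare aluminium tube standing on end on the plate, outer diameter 66, inner 54, height 28 mm, about 90 g; z is its axis
- lens_c (a point): centre of the lens blank: solid clear glass disc lying flat, diameter 66 mm, cylindrical edge 11 mm high, low dome on top, 16 mm high in the middle, about 110 g; z is its axis. The point is 8 mm above its flat underside
- ring_c (a point): centre (half-way up) of the retaining ring: low brass ring lying flat, outer diameter 66, inner 52, height 10 mm, two spanner slots on top, about 100 g; z is its axis
- jar: bystander on the plate: small amber jar with black lid, 38 mm diameter, 45 mm high; origin under its centre
- gauge: bystander on the plate: stepped steel plug gauge standing up, foot 36 mm diameter and 16 mm high, stem 18 mm diameter, 50 mm high in all; origin under its centre
- parallel: bystander on the plate beside the mouth: ground steel block 24 x 60 x 20 mm (x, y, z); origin under its centre
- tweezers: bystander on the bench: steel tweezers lying along their x, 125 mm long, 10 mm high
- driver: bystander on the bench: screwdriver lying along its x
- dispenser: bystander on the bench: white plastic bottle, 56 mm diameter, 120 mm high; origin under its centre
- scanner: bystander on the bench: black hand scanner lying on its side, about 100 x 170 x 50 mm
Things that resemble listed ones, but are neither listed nor needed, are in the scene too. Leave any purple or turquoise look-alike of the part that bears lens_c alone.

How it is judged:
By the outcome, as a careful person would: the job done as asked, in the order asked, and still so for the second after the job is handed in, with the robot touching nothing.
It also fails if it takes over 72 s, if anything falls off the work surface, if the arm or the gripper's body presses on something with over 40 N, if the wrist force passes 120 N, or if a joint passes its speed limit or range.

## Working session

There is one attempt and no reset: what is moved stays moved. The work goes in short steps, Python scripts to look and compute and a tool call to move; the robot and the scene stay as the last step left them, time stands still between calls to the robot, and variables do not carry over. Pictures are saved under pics/ and viewed, at most 10 in all, crops included, and the job is handed in when it is done.

Besides the shell and the picture viewer there is one more tool, called as name(argument=value, ...) on one line, values as JSON. send_rows: Moves the arm, as the interface text tells. Shifts and turns lie within -1 to 1; 1 stands for 2.5 cm of shift or 0.1 rad of turn. Its arguments: {"type":"object","properties":{"moves":{"type":"array"},"fingers":{"type":"number"},"newtons":{"type":"number"}},"required":["moves"]}

```bash
ls; mkdir -p pics
cat > h.py <<'E'
import numpy as np, cv2
from station import env
def snap(n,f):
    s=env.snapshot(n); cv2.imwrite(f'pics/{f}.png',s['pixels']); np.save(f'pics/{f}.npy',s,allow_pickle=True); return s
def load(f): return np.load(f'pics/{f}.npy',allow_pickle=True).item()
def K(s): return np.array([[s['fx'],0,s['cx']],[0,s['fy'],s['cy']],[0,0,1.]])
def px2w(s,uv,z):
    p=cv2.undistortPoints(np.array(uv,float).reshape(-1,1,2),K(s),np.array(s['D'],float)).reshape(-1,2)
    d=np.c_[p[:,0],-p[:,1],-np.ones(len(p))]@np.array(s['rotation']).T
    o=np.array(s['position']); return o+d*((z-o[2])/d[:,2])[:,None]
def w2px(s,P):
    c=(np.array(P,float).reshape(-1,3)-s['position'])@np.array(s['rotation']); c=c*[1,-1,-1]
    return cv2.projectPoints(c,np.zeros(3),np.zeros(3),K(s),np.array(s['D'],float))[0].reshape(-1,2)
E
python3 - <<'E'
from h import *
for n in('top','scene'):
    s=snap(n,n+'0'); print(s['position'],s['rotation'],s['fx'],s['D'])
a=cv2.resize(load('top0')['pixels'],(800,600),interpolation=cv2.INTER_CUBIC); cv2.imwrite('pics/top0b.png',a)
print(env.read_state())
E
```

```text
pics
[0.34386247 0.04448655 1.4092662 ] [ 0.13469536  0.01095501 -1.54402528] 427.0440078831817 [-0.08332127  0.          0.          0.          0.        ]
[1.16696534 0.33112617 0.83483167] [ 7.20417377e-01 -5.49909492e-05  1.94975982e+00] 371.102873919893 [-0.05120272  0.          0.          0.          0.        ]
{'clock': 0.1, 'joint_pos': array([ 1.26750942,  0.41789512, -0.01029945,  1.61409955,  0.00470829,
        1.11068938, -0.05299272]), 'joint_velocities': array([ 2.24678292e-03, -1.95345559e-03, -2.68341327e-04, -2.63708472e-03,
        1.59020450e-03, -2.22510218e-05, -2.14405663e-03]), 'effort': array([ 2.80786946e-03, -8.52577114e+01,  6.41439278e-01, -4.26699400e+01,
       -4.87976067e-02,  1.63729268e-02,  6.66007196e-06]), 'ee_pos': array([ 0.16164182, -0.60335713,  0.17090591]), 'ee_rot': array([-3.14052871e+00,  9.30564268e-05,  2.61802609e-01]), 'contact_force': array([-0.32503266,  0.59437255, -0.58935191]), 'moment': array([ 8.98197058e-05, -3.59178187e-03, -2.41619642e-02]), 'grasp_force': 0.0, 'width': 0.0940442874028226}
```

View pics/top0b.png

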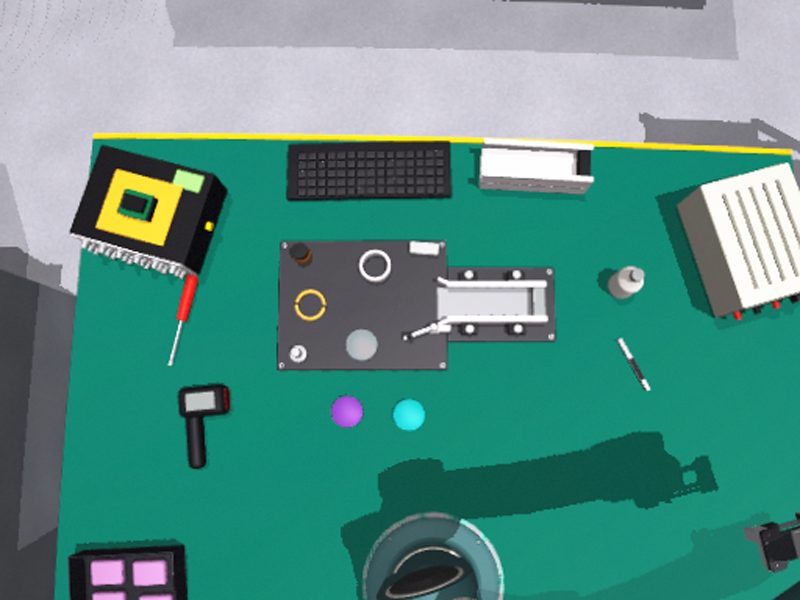

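View pics/scene0.png

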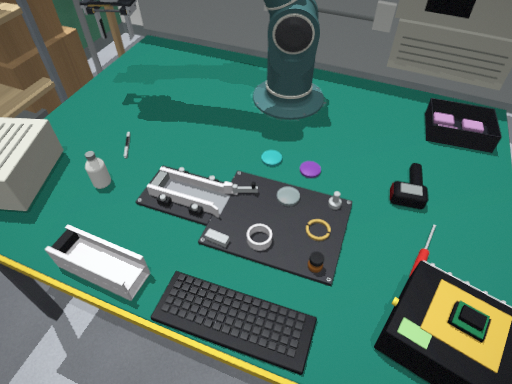

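```bash
cat >> h.py <<'E'
from scipy.spatial.transform import Rotation as Ro
def fix(s):
    if np.array(s['rotation']).ndim==1: s['rotation']=Ro.from_euler('xyz',s['rotation']).as_matrix()
    return s
_s,_l=snap,load
def snap(n,f): return fix(_s(n,f))
def load(f): return fix(_l(f))
def ortho(s,z,x0,x1,y0,y1,ppm):
    # image up = +x world, left = +y world
    X,Y=np.meshgrid(np.arange(x1,x0,-1/ppm),np.arange(y1,y0,-1/ppm),indexing='ij')
    uv=w2px(s,np.stack([X,Y,np.full_like(X,z)],-1)).astype(np.float32).reshape(*X.shape,2)
    return cv2.remap(s['pixels'],uv[...,0],uv[...,1],cv2.INTER_CUBIC)
E
python3 - <<'E'
from h import *
s=load('top0'); q=1/1.5625
P=lambda l,z: print(np.round(px2w(s,np.array(l)*q,z),4).tolist())
P([[279,240],[447,240],[447,370],[278,370],[552,267],[555,341]],.012)
P([[375,265]],.04);P([[361,345]],.02);P([[310,305]],.02);P([[407,338]],.05);P([[445,327]],.035)
t=load('scene0')
P2=lambda l,z: print(np.round(px2w(t,np.array(l),z),4).tolist())
P2([[260,232]],.04);P2([[288,196]],.02);P2([[318,229]],.02);P2([[253,187]],.05)
a=ortho(s,.012,.35,.70,-.22,.36,1300); cv2.imwrite('pics/o1.png',a); print(a.shape)
w=snap('wrist','w0'); print(w['position'],w['fx'],w['rotation'].round(2).tolist())
E
```

```text
[[0.7107, 0.3458, 0.012], [0.7188, -0.0173, 0.012], [0.4392, -0.0224, 0.012], [0.4296, 0.3329, 0.012], [0.6653, -0.2435, 0.012], [0.5059, -0.2493, 0.012]]
[[0.6537, 0.134, 0.04]]
[[0.4863, 0.159, 0.02]]
[[0.5685, 0.2702, 0.02]]
[[0.5001, 0.0626, 0.05]]
[[0.5268, -0.0155, 0.035]]
[[0.6525, 0.1371, 0.04]]
[[0.4933, 0.1615, 0.02]]
[[0.5734, 0.2728, 0.02]]
[[0.5231, 0.0652, 0.05]]
(455, 754, 3)
[ 0.22818781 -0.58647403  0.38578358] 321.8074879872701 [[0.26, 0.94, 0.23], [-0.97, 0.25, 0.06], [-0.0, -0.23, 0.97]]
```

View pics/o1.png

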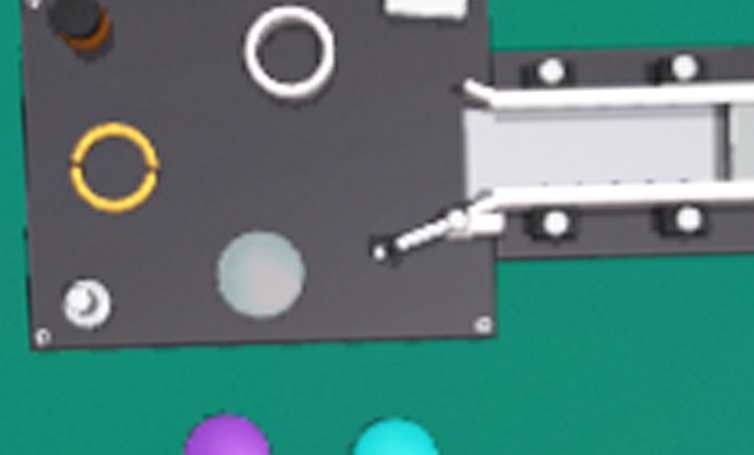

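The scene shows the dark plate with the white tube at ortho (290,52), the lens at (260,274), the brass ring at (114,167) and the keeper pin at (380,252). The station sits at about world (0.5815, 0.0017), yaw 0.031. I'm moving over the spacer for a closer look.

send_rows(moves=[[0,0,0,0.77],[0,0,0,0.77],[0,0,0,0.77],[0.5,-0.5,0,0],[0.7,-0.96,0,0],[0.7,-0.96,0,0],[0.7,-0.96,0,0],[0.7,-0.96,0,0],[0.7,-0.96,0,0],[0.7,-0.96,0,0]], fingers=100, newtons=15)

```text
clock: 0.98
ee_pos: [0.2749, -0.4422, 0.1713]
ee_rot: [-3.141, 0.0, 0.031]
contact_force: [1.1, -0.5, 0.1]
width: 0.0936
grasp_force: 0.0
```

send_rows(moves=[[0.7,-0.96,0,0],[0.7,-0.96,0,0],[0.7,-0.96,0,0],[0.7,-0.96,0,0],[0.7,-0.96,0,0],[0.7,-0.96,0,0],[0.7,-0.96,0,0],[0.7,-0.96,0,0],[0.7,-0.96,0,0],[0.7,-0.96,0,0]])

```text
clock: 1.82
ee_pos: [0.4424, -0.197, 0.1714]
ee_rot: [-3.142, 0.0, 0.031]
contact_force: [1.2, -0.7, -1.3]
width: 0.094
grasp_force: 0.0
```

send_rows(moves=[[0.5,-0.96,0,0],[0.5,-0.96,0,0],[0.5,-0.96,0,0],[0.5,-0.96,0,0],[0.5,-0.96,0,0],[0.5,-0.96,0,0],[0.5,-0.96,0,0],[0.5,-0.96,0,0],[0.2,-0.5,0,0],[0,0,0,0]])

```text
clock: 2.65
ee_pos: [0.541, 0.0126, 0.1712]
ee_rot: [-3.14, 0.0, 0.035]
contact_force: [0.0, 0.4, 0.4]
width: 0.0938
grasp_force: 0.0
```

```bash
cat >> h.py <<'E'
O=np.array([.5815,.0017]); TH=.031
def st(p):
    d=np.array(p)[...,:2]-O; c,s_=np.cos(TH),np.sin(TH)
    return np.stack([c*d[...,0]+s_*d[...,1],-s_*d[...,0]+c*d[...,1]],-1)
def stw(p):
    p=np.array(p,float); c,s_=np.cos(TH),np.sin(TH)
    return np.stack([O[0]+c*p[...,0]-s_*p[...,1],O[1]+s_*p[...,0]+c*p[...,1]],-1)
def orst(s,z,x0,x1,y0,y1,ppm):
    # station-frame ortho: up=+x left=+y
    X,Y=np.meshgrid(np.arange(x1,x0,-1/ppm),np.arange(y1,y0,-1/ppm),indexing='ij')
    W=stw(np.stack([X,Y],-1)); uv=w2px(s,np.concatenate([W,np.full(X.shape+(1,),z)],-1)).astype(np.float32).reshape(*X.shape,2)
    return cv2.remap(s['pixels'],uv[...,0],uv[...,1],cv2.INTER_CUBIC)
def tcp():
    r=env.read_state(); print('t',round(r['clock'],2),'st',(st(r['ee_pos'])*1e3).round(1),'z',round(r['ee_pos'][2]*1e3,1),'yaw',r['ee_rot'].round(4),'F',r['contact_force'].round(1),'w',round(r['width']*1e3,1),'g',round(r['grasp_force'],1))
E
python3 - <<'E'
from h import *
tcp(); w=snap('wrist','w1'); print(w['position'])
cv2.imwrite('pics/o2.png',orst(w,.012,-.15,.15,-.06,.34,2000))
E
```

```text
t 2.65 st [-40.1  12.2] z 171.2 yaw [-3.1403e+00  2.0000e-04  3.4800e-02] F [0.  0.4 0.4] w 93.8 g 0.0
[0.60982986 0.01425145 0.38609022]
```

View pics/o2.png

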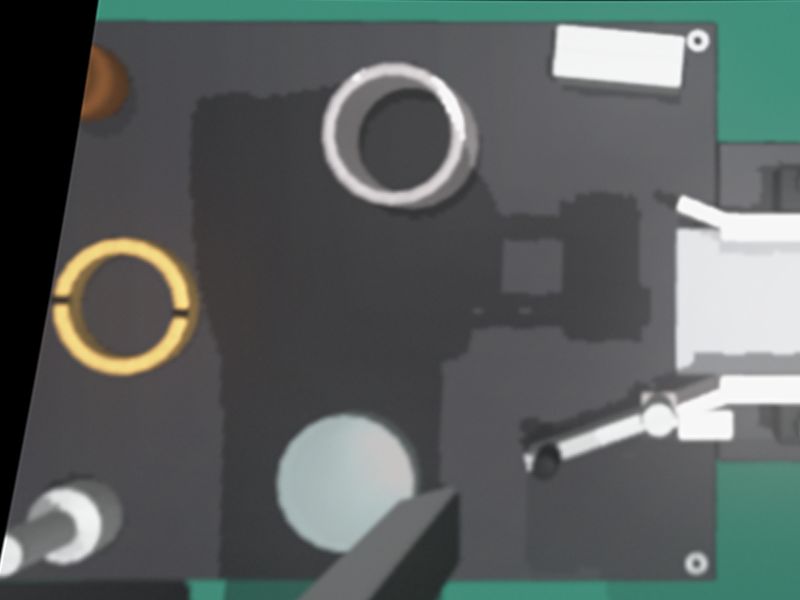

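send_rows(moves=[[0.8,-0.81,0,0],[0.8,-0.81,0.4,0],[0.8,-0.81,0.9,0],[0.8,-0.81,0.9,0],[0.8,-0.81,0.9,0],[0.76,-0.8,0.9,0],[0,0,0.9,0],[0,0,0.8,0],[0,0,0.5,0],[0,0,0,0]])

```text
clock: 3.53
ee_pos: [0.6542, 0.1323, 0.0137]
ee_rot: [3.14, 0.004, 0.03]
contact_force: [0.4, -0.3, 0.8]
width: 0.0938
grasp_force: 0.0
```

send_rows(moves=[[0,0,0,0],[0,0,0,0],[0,0,0,0],[0,0,0,0],[0,0,0,0],[0,0,0,0]], fingers=0, newtons=12)

```text
clock: 4.03
ee_pos: [0.656, 0.1341, 0.017]
ee_rot: [-3.141, -0.001, 0.031]
contact_force: [-0.3, -0.2, 0.1]
width: 0.0573
grasp_force: 0.0
```

```bash
sed -i 's/^O=.*/O=np.array([.5815,.0032]); TH=.031/' h.py; python3 -c "
from h import *
tcp(); w=snap('wrist','w2'); print(st(w['position']))"
```

```text
t 4.03 st [ 78.5 128.6] z 17.0 yaw [-3.1415e+00 -6.0000e-04  3.0700e-02] F [-0.3 -0.2  0.1] w 57.3 g 0.0
[0.14713408 0.12802094]
```

View pics/w2.png

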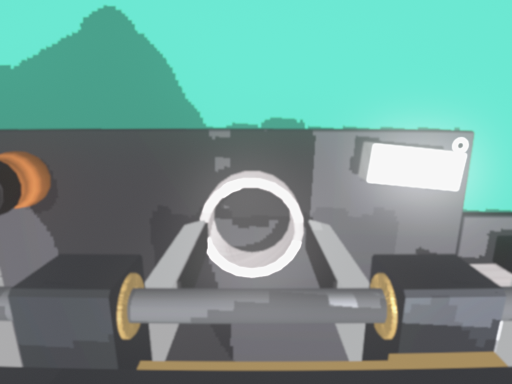

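The tube is at pixel (255,225), between the fingers, which reach toward (205,225) and (305,225). The grip force reads 0, so I'm checking where the pads really lie on the tube.

```bash
python3 -c "
from h import *
w=load('w2'); print(w['position'][2])
g=lambda x,y,z:w2px(w,np.r_[stw([x,y]),z]).round(0).tolist()[0]
for x,y,z in [(.0785,.1286,.017),(.079,.132,.04),(.0785,.1286,.04),(.0785,.1286+.0286,.017),(.0785,.1286-.0286,.017),(.0785+.008,.1286-.0286,.017)]: print(g(x,y,z))
p=px2w(w,[[202,227],[303,227],[253,275],[253,178]],.04); print(st(p)*1e3)
tcp()"
```

```text
0.23191695924748423
[256.0, 218.0]
[251.0, 228.0]
[256.0, 229.0]
[215.0, 218.0]
[297.0, 218.0]
[297.0, 207.0]
[[ 79.92525326 162.59640176]
 [ 79.95926728  99.01907573]
 [ 46.81501098 130.56973135]
 [111.26604332 130.40071899]]
t 4.08 st [ 78.4 128.6] z 16.8 yaw [-3.1415e+00 -4.0000e-04  3.0800e-02] F [-0.2  0.2 -0.8] w 53.6 g 0.0
```

send_rows(moves=[[0,0,0,0],[0,0,0,0],[0,0,0,0],[0,0,0,0]])

```text
clock: 4.42
ee_pos: [0.6557, 0.1342, 0.0164]
ee_rot: [-3.141, 0.0, 0.031]
contact_force: [1.0, 1.1, -1.0]
width: 0.027
grasp_force: 0.0
```

```bash
python3 -c "
from h import *
tcp(); w=snap('wrist','w3'); cv2.imwrite('pics/w3c.png',cv2.resize(w['pixels'][140:300,130:380],None,fx=3,fy=3,interpolation=2))"
```

```text
t 4.42 st [ 78.2 128.6] z 16.4 yaw [-3.1415e+00  2.0000e-04  3.0900e-02] F [ 1.   1.1 -1. ] w 27.0 g 0.0
```

View pics/w3c.png

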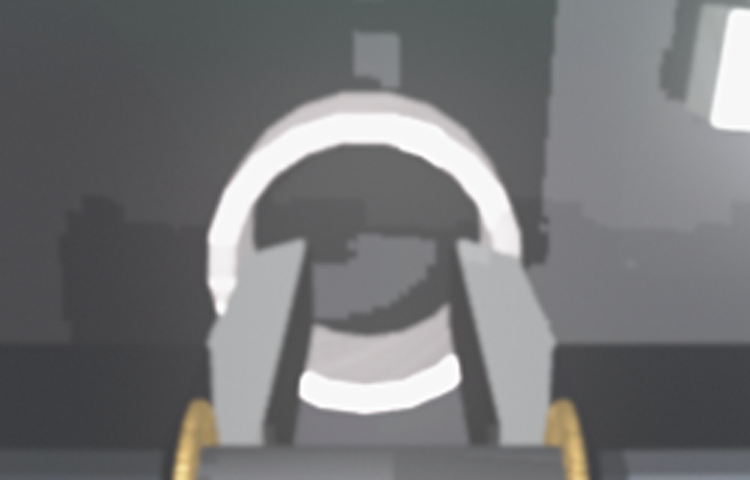

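The tips seem to lie inside or over the rim at crop (305,240) and (457,240), with no contact force. I'm taking a side view to find out which.

```bash
python3 -c "
from h import *
tcp(); w=snap('scene','s3')
u=w2px(w,np.r_[stw([.079,.131]),.04])[0]; print(u, w2px(w,np.r_[stw([.0782,.1286]),.0164]))
x,y=u.astype(int); cv2.imwrite('pics/s3c.png',cv2.resize(w['pixels'][y-60:y+40,x-65:x+65],None,fx=6,fy=6,interpolation=2))
w=load('w1');"
```

```text
t 4.47 st [ 78.3 128.6] z 16.4 yaw [-3.1416e+00  1.0000e-04  3.0800e-02] F [0.4 0.6 0.2] w 22.9 g 0.0
[259.28676862 233.091006  ] [[258.47238262 237.70052808]]
```

View pics/s3c.png

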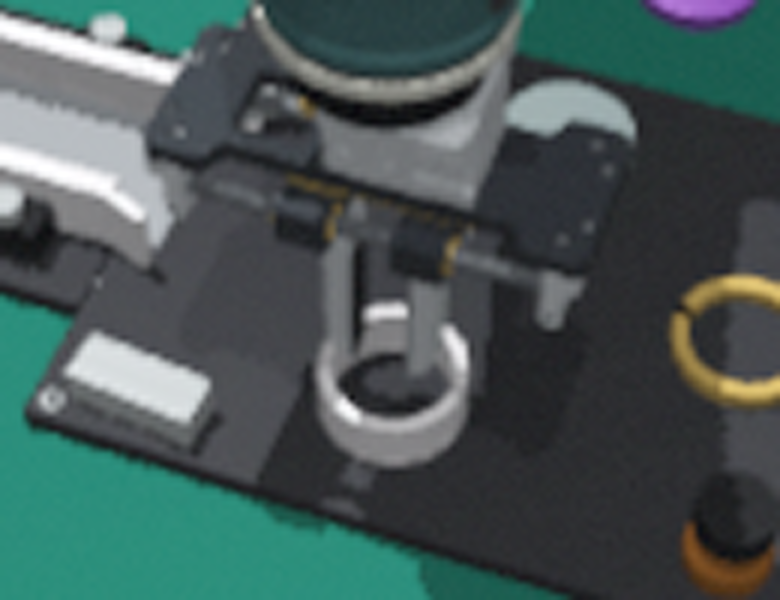

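The side view shows the fingertips at crop (345,365) and (425,370), above the tube rim. The real tips therefore end well above the reported TCP, or the tool is shorter than stated. I'll open the fingers and feel my way down.

send_rows(moves=[[0,-0.05,0,0],[0,-0.05,0,0],[0,0,0,0],[0,0,0,0],[0,0,0,0],[0,0,0,0],[0,0,0,0],[0,0,0,0],[0,0,0,0],[0,0,0,0]], fingers=100)

```text
clock: 5.35
ee_pos: [0.6557, 0.1367, 0.0165]
ee_rot: [-3.142, 0.0, 0.031]
contact_force: [-0.2, -0.2, 0.0]
width: 0.082
grasp_force: 0.0
```

send_rows(moves=[[0,0,0,0],[0,0,0.1,0],[0,0,0.1,0],[0,0,0,0]])

```text
clock: 5.68
ee_pos: [0.6553, 0.1365, 0.0108]
ee_rot: [3.142, 0.001, 0.031]
contact_force: [0.7, 0.2, 0.2]
width: 0.0943
grasp_force: 0.0
```

send_rows(moves=[[0,0,0.15,0],[0,0,0.15,0],[0,0,0.15,0],[0,0,0,0],[0,0,0,0]])

```text
clock: 6.1
ee_pos: [0.6554, 0.1366, -0.0002]
ee_rot: [3.142, 0.001, 0.031]
contact_force: [-0.6, -0.1, 0.0]
width: 0.0943
grasp_force: 0.0
```

```bash
python3 -c "
from h import *
tcp(); w=snap('wrist','w4'); print(w['position'][2]); cv2.imwrite('pics/w4c.png',cv2.resize(w['pixels'][130:330,100:400],None,fx=2.6,fy=2.6,interpolation=2))"
```

```text
t 6.1 st [ 78. 131.] z -0.2 yaw [3.1416e+00 7.0000e-04 3.0800e-02] F [-0.6 -0.1  0. ] w 94.3 g 0.0
0.21467828538680245
```

View pics/w4c.png

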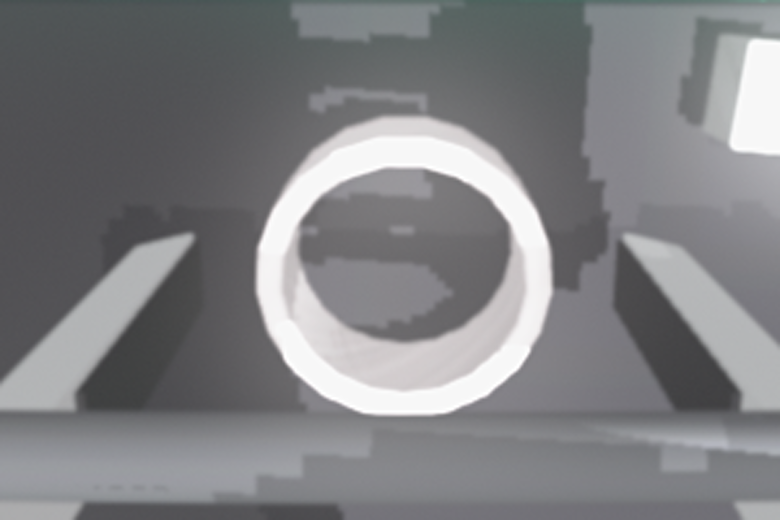

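The tips are at crop (192,234) and (624,236), clear on both sides of the tube. Their 94.3 mm gap gives me their true height.

```bash
python3 -c "
from h import *
def f(n,uv,wd):
    w=load(n)
    for z in np.arange(0,.08,.0025):
        p=st(px2w(w,uv,z))*1e3
        if abs(p[0,1]-p[1,1]-wd)<1.5: print(n,round(z,4),p.round(1).tolist())
f('w4',[[100+192/2.6,130+234/2.6],[100+624/2.6,130+236/2.6]],94.3)
f('w3',[[130+305/3,140+240/3],[130+457/3,140+240/3]],27)
f('w3',[[130+457/3,140+240/3],[130+520/3,140+258/3]],12.5)
w=load('w4');print((st(px2w(w,[[100+258/2.6,130+275/2.6],[100+550/2.6,130+275/2.6],[100+405/2.6,130+136/2.6],[100+405/2.6,130+413/2.6]],.04))*1e3).round(1))
"
```

```text
w4 0.04 [[89.7, 178.0], [89.3, 83.1]]
w4 0.0425 [[90.5, 177.3], [90.1, 83.8]]
w3 0.06 [[91.1, 142.2], [91.1, 113.9]]
w3 0.0625 [[91.9, 142.0], [91.9, 114.1]]
w3 0.065 [[92.7, 141.8], [92.7, 114.3]]
w3 0.0675 [[93.5, 141.6], [93.5, 114.5]]
w3 0.07 [[94.3, 141.4], [94.3, 114.7]]
w3 0.0725 [[95.1, 141.2], [95.2, 114.9]]
w3 0.075 [[96.0, 140.9], [96.0, 115.1]]
w3 0.03 [[81.3, 111.4], [77.1, 97.5]]
w3 0.0325 [[82.1, 111.6], [78.0, 97.8]]
w3 0.035 [[82.9, 111.8], [78.8, 98.2]]
w3 0.0375 [[83.7, 112.0], [79.7, 98.6]]
w3 0.04 [[84.5, 112.2], [80.6, 99.0]]
w3 0.0425 [[85.3, 112.4], [81.5, 99.4]]
w3 0.045 [[86.2, 112.6], [82.3, 99.7]]
w3 0.0475 [[87.0, 112.8], [83.2, 100.1]]
w3 0.05 [[87.8, 113.1], [84.1, 100.5]]
w3 0.0525 [[88.6, 113.3], [84.9, 100.9]]
w3 0.055 [[89.4, 113.5], [85.8, 101.3]]
w3 0.0575 [[90.2, 113.7], [86.7, 101.6]]
w3 0.06 [[91.1, 113.9], [87.5, 102.0]]
w3 0.0625 [[91.9, 114.1], [88.4, 102.4]]
w3 0.065 [[92.7, 114.3], [89.3, 102.8]]
w3 0.0675 [[93.5, 114.5], [90.1, 103.2]]
w3 0.07 [[94.3, 114.7], [91.0, 103.5]]
[[ 80.2 163.9]
 [ 80.2  99. ]
 [111.7 131.2]
 [ 46.2 131.2]]
```

send_rows(moves=[[0,0,0.12,0],[0,0,0.12,0],[0,0,0.12,0],[0,0,0.12,0],[0,0,0,0]])

```text
clock: 6.57
ee_pos: [0.6553, 0.1365, -0.0126]
ee_rot: [3.141, 0.001, 0.031]
contact_force: [0.4, 0.1, 0.5]
width: 0.0939
grasp_force: 0.0
```

send_rows(moves=[[0,0,0.1,0],[0,0,0.1,0],[0,0,0,0]])

```text
clock: 6.82
ee_pos: [0.6554, 0.1366, -0.0173]
ee_rot: [3.142, 0.001, 0.031]
contact_force: [0.4, -0.3, -0.8]
width: 0.0943
grasp_force: 0.0
```

send_rows(moves=[[0,0,0.1,0],[0,0,0,0]])

```text
clock: 6.98
ee_pos: [0.6555, 0.1366, -0.0197]
ee_rot: [3.142, 0.0, 0.031]
contact_force: [-1.1, 0.6, -0.1]
width: 0.094
grasp_force: 0.0
```

send_rows(moves=[[0,0,0.1,0],[0,0,0,0]])

```text
clock: 7.15
ee_pos: [0.6559, 0.1367, -0.0216]
ee_rot: [-3.142, -0.0, 0.031]
contact_force: [0.2, 0.4, 1.5]
width: 0.094
grasp_force: 0.5
```

send_rows(moves=[[0,0,0.1,0],[0,0,0,0]])

```text
clock: 7.32
ee_pos: [0.6561, 0.1368, -0.0219]
ee_rot: [3.141, -0.001, 0.031]
contact_force: [-15.1, -5.0, 36.1]
width: 0.0941
grasp_force: 18.2
```

send_rows(moves=[[0,0,0.08,0],[0,0,0,0]])

```text
clock: 7.48
ee_pos: [0.6563, 0.1367, -0.0221]
ee_rot: [3.141, -0.001, 0.031]
contact_force: [-26.5, -8.1, 63.8]
width: 0.094
grasp_force: 32.0
```

Plate contact comes at a reported z of -21.7 mm, so the true tips are about 34 mm short of the reported TCP. I'll raise slightly, grip the spacer, and slide it onto the channel line.

send_rows(moves=[[0,0,-0.15,0],[0,0,-0.15,0],[0,0,0,0],[0,0,0,0]])

```text
clock: 7.82
ee_pos: [0.6557, 0.1366, -0.0189]
ee_rot: [-3.141, -0.0, 0.031]
contact_force: [0.7, -0.1, -0.4]
width: 0.094
grasp_force: 0.0
```

send_rows(moves=[[0,0,0,0],[0,0,0,0],[0,0,0,0],[0,0,0,0],[0,0,0,0],[0,0,0,0],[0,0,0,0]], fingers=0, newtons=12)

```text
clock: 8.4
ee_pos: [0.6556, 0.1367, -0.0189]
ee_rot: [-3.142, 0.0, 0.031]
contact_force: [0.5, 1.1, -0.4]
width: 0.0646
grasp_force: 11.9
```

send_rows(moves=[[-0.3,0,0,0],[-0.6,0,0,0],[-0.6,0,0,0],[-0.6,0,0,0],[-0.6,0.2,0,0],[-0.46,0.5,0,0],[0,0.7,0,0],[0,0.7,0,0],[0,0.5,0,0],[0,0,0,0]])

```text
clock: 9.23
ee_pos: [0.5786, 0.0661, -0.0188]
ee_rot: [3.14, 0.0, 0.028]
contact_force: [-0.5, -0.5, -0.8]
width: 0.0651
grasp_force: 11.9
```

```bash
python3 -c "
from h import *
tcp(); w=snap('wrist','w5'); print(w['position'][2]); cv2.imwrite('pics/w5c.png',orst(w,.04,-.10,.10,-.10,.15,3000))"
```

```text
t 9.23 st [-0.9 62.9] z -18.8 yaw [3.1403e+00 2.0000e-04 2.7500e-02] F [-0.5 -0.5 -0.8] w 65.1 g 11.9
0.19602661002568653
```

View pics/w5c.png

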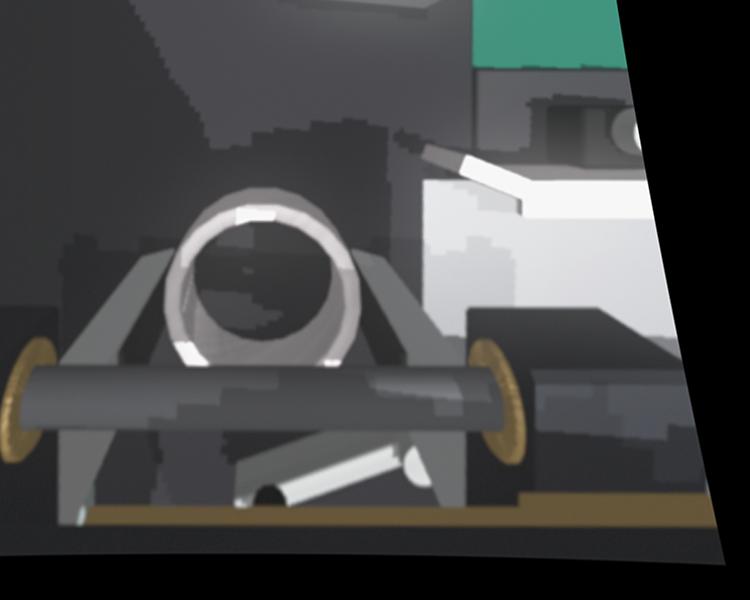

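The spacer is on the channel line: its rim spans columns 165–361, centred near x = -1 mm. I'm sliding it in.

send_rows(moves=[[0,0.4,0,0],[0,0.6,0,0],[0,0.6,0,0],[0,0.6,0,0],[0,0.6,0,0],[0,0.6,0,0],[0,0.5,0,0],[0,0.5,0,0],[0,0.5,0,0],[0,0,0,0]])

```text
clock: 10.12
ee_pos: [0.5825, -0.0561, -0.0189]
ee_rot: [3.141, 0.0, 0.028]
contact_force: [-0.4, -1.4, -0.4]
width: 0.0647
grasp_force: 11.9
```

```bash
python3 -c "
from h import *
tcp()"
```

```text
t 10.12 st [ -0.9 -59.3] z -18.9 yaw [3.1407e+00 2.0000e-04 2.8300e-02] F [-0.4 -1.4 -0.4] w 64.7 g 11.9
```

send_rows(moves=[[0,0.5,0,0],[0,0.6,0,0],[0,0.6,0,0],[0,0.6,0,0],[0,0.6,0,0],[0,0.5,0,0],[0,0,0,0],[0,0,0,0]])

```text
clock: 10.78
ee_pos: [0.585, -0.1383, -0.0189]
ee_rot: [-3.141, 0.0, 0.03]
contact_force: [0.7, 0.7, -0.5]
width: 0.0645
grasp_force: 11.9
```

send_rows(moves=[[0,0,0,0],[0,0,0,0],[0,0,0,0],[0,0,-0.6,0],[0,0,-0.8,0],[0,0,-0.6,0]], fingers=78)

```text
clock: 11.28
ee_pos: [0.5853, -0.1374, 0.0323]
ee_rot: [-3.141, -0.0, 0.032]
contact_force: [0.6, -0.0, 0.2]
width: 0.0731
grasp_force: 0.0
```

send_rows(moves=[[0,-0.6,0,0],[0,-0.8,0,0],[0,-0.7,0,0],[0,0,0,0],[0,0,0,0],[0,0,0,0],[0,0,0,0],[0,0,0,0],[0,0,0,0],[0,0,0,0]], fingers=0)

```text
clock: 12.12
ee_pos: [0.5834, -0.0861, 0.0311]
ee_rot: [-3.142, 0.0, 0.03]
contact_force: [0.0, 0.3, -0.5]
width: 0.0102
grasp_force: 0.0
```

```bash
python3 -c "
from h import *
tcp()"
```

```text
t 12.12 st [ -0.8 -89.3] z 31.1 yaw [-3.1415e+00  2.0000e-04  3.0200e-02] F [ 0.   0.3 -0.5] w 10.2 g 0.0
```

send_rows(moves=[[0,0,0,0],[0,0,0,0],[0,0,0.6,0],[0,0,0.8,0],[0,0,0.6,0],[0,0,0,0],[0,0.3,0,0],[0,0.3,0,0],[0,0.3,0,0],[0,0.1,0,0]])

```text
clock: 12.95
ee_pos: [0.5843, -0.1129, -0.0185]
ee_rot: [3.141, -0.0, 0.029]
contact_force: [-0.2, 0.6, 0.3]
width: 0.0006
grasp_force: 0.3
```

send_rows(moves=[[0,0.1,0,0],[0,0.1,0,0],[0,0.05,0,0],[0,0,0,0],[0,0,0,0]])

```text
clock: 13.37
ee_pos: [0.5844, -0.1168, -0.0188]
ee_rot: [-3.141, 0.0, 0.031]
contact_force: [0.6, -0.3, 0.2]
width: 0.0006
grasp_force: 0.0
```

```bash
python3 -c "
from h import *
tcp()"
```

```text
t 13.37 st [  -0.8 -120.1] z -18.8 yaw [-3.1415e+00  1.0000e-04  3.0800e-02] F [ 0.6 -0.3  0.2] w 0.6 g 0.0
```

send_rows(moves=[[0,0.04,0,0],[0,0.04,0,0],[0,0,0,0]])

```text
clock: 13.62
ee_pos: [0.5846, -0.1185, -0.0188]
ee_rot: [-3.141, -0.0, 0.031]
contact_force: [0.3, 2.7, 0.5]
width: 0.0004
grasp_force: 1.4
```

send_rows(moves=[[0,0.04,0,0],[0,0.04,0,0],[0,0,0,0]])

```text
clock: 13.87
ee_pos: [0.5846, -0.1185, -0.0188]
ee_rot: [-3.139, 0.0, 0.033]
contact_force: [-0.8, 11.0, 2.3]
width: 0.0005
grasp_force: 5.9
```

The spacer is home: the force rose to 11 N at the stop. Next is the lens.

send_rows(moves=[[0,-0.24,0,0],[0,-0.24,0,0],[0,0,-0.7,0],[0,0,-0.8,0],[0,0,-0.7,0],[0,-0.5,0,0],[-0.2,-0.9,0,0],[-0.3,-0.9,0,0],[-0.3,-0.9,0,0],[-0.3,-0.9,0,0]], fingers=100)

```text
clock: 14.7
ee_pos: [0.5528, -0.006, 0.0358]
ee_rot: [3.141, 0.0, 0.031]
contact_force: [-0.6, 0.0, -0.2]
width: 0.0636
grasp_force: 0.0
```

send_rows(moves=[[-0.3,-0.9,0,0],[-0.3,-0.9,0,0],[-0.3,-0.9,0,0],[-0.3,-0.9,0,0],[-0.3,-0.9,0,0],[-0.3,-0.9,0,0],[-0.3,-0.9,0,0],[-0.25,-0.5,0,0],[0,0,0,0],[0,0,0,0]])

```text
clock: 15.53
ee_pos: [0.4892, 0.1613, 0.036]
ee_rot: [3.141, 0.0, 0.032]
contact_force: [0.3, -0.9, -1.0]
width: 0.0938
grasp_force: 0.0
```

```bash
python3 -c "
from h import *
tcp(); w=snap('wrist','w6')"
```

```text
t 15.53 st [-87.4 160.9] z 36.0 yaw [3.1414e+00 2.0000e-04 3.2400e-02] F [ 0.3 -0.9 -1. ] w 93.8 g 0.0
```

send_rows(moves=[[0,0,0.7,0],[0,0,0.8,0],[0,0,0.7,0],[0,0,0,0]])

```text
clock: 15.92
ee_pos: [0.4899, 0.1596, -0.0208]
ee_rot: [3.141, 0.001, 0.029]
contact_force: [-0.8, -0.5, 0.2]
width: 0.0941
grasp_force: 0.0
```

send_rows(moves=[[0,0,0,0],[0,0,0,0],[0,0,0,0],[0,0,0,0],[0,0,0,0],[0,0,0,0],[0,0,0,0]], fingers=0, newtons=12)

```text
clock: 16.5
ee_pos: [0.4898, 0.1606, -0.0186]
ee_rot: [3.142, -0.0, 0.031]
contact_force: [-0.4, -1.6, 3.3]
width: 0.0649
grasp_force: 12.0
```

send_rows(moves=[[0.3,0,0,0],[0.6,0,0,0],[0.6,0,0,0],[0.6,0,0,0],[0.6,0,0,0],[0.5,0,0,0],[0.26,0.3,0,0],[0,0.6,0,0],[0,0.5,0,0],[0,0,0,0]])

```text
clock: 17.33
ee_pos: [0.5778, 0.1257, -0.0185]
ee_rot: [3.141, -0.001, 0.028]
contact_force: [0.4, -2.9, 4.4]
width: 0.0645
grasp_force: 12.0
```

```bash
python3 -c "
from h import *
tcp(); w=load('w6'); a=orst(w,.023,-.14,-.03,.10,.22,3000); g=cv2.medianBlur(cv2.cvtColor(a,6),5)
c=cv2.HoughCircles(g,cv2.HOUGH_GRADIENT,2,60,param1=80,param2=30,minRadius=92,maxRadius=106); print([(-140+(330-q[1])/3,220-q[0]/3,q[2]/3) for q in c[0][:3]])
w=snap('wrist','w7'); a=orst(w,.023,-.06,.06,.05,.17,3000); g=cv2.medianBlur(cv2.cvtColor(a,6),5)
c=cv2.HoughCircles(g,cv2.HOUGH_GRADIENT,2,60,param1=80,param2=30,minRadius=92,maxRadius=106); print(None if c is None else [(60-q[1]/3,170-q[0]/3,q[2]/3) for q in c[0][:3]])
"
```

```text
t 17.33 st [1.000e-01 1.226e+02] z -18.5 yaw [ 3.1409e+00 -7.0000e-04  2.8400e-02] F [ 0.4 -2.9  4.4] w 64.5 g 12.0
[(np.float32(-89.0), np.float32(160.33333), np.float32(32.133335))]
[(np.float32(-1.0), np.float32(121.66667), np.float32(32.733334))]
```

send_rows(moves=[[0,0.3,0,0],[0,0.6,0,0],[0,0.6,0,0],[0,0.6,0,0],[0,0.6,0,0],[0,0.6,0,0],[0,0.6,0,0],[0,0.6,0,0],[0,0.6,0,0],[0,0,0,0]])

```text
clock: 18.22
ee_pos: [0.5813, -0.0027, -0.0186]
ee_rot: [3.14, -0.0, 0.028]
contact_force: [-0.4, -3.8, 5.7]
width: 0.0647
grasp_force: 12.0
```

send_rows(moves=[[0,0.4,0,0],[0,0.6,0,0],[0,0.6,0,0],[0,0.6,0,0],[0,0.6,0,0],[0,0.2,0,0],[0,0,0,0],[0,0,0,0]])

```text
clock: 18.88
ee_pos: [0.5834, -0.0759, -0.0186]
ee_rot: [3.141, -0.0, 0.03]
contact_force: [-0.4, -2.5, 5.8]
width: 0.0645
grasp_force: 12.0
```

```bash
python3 -c "
from h import *
tcp()"
```

```text
t 18.88 st [ -0.5 -79.2] z -18.6 yaw [ 3.1406e+00 -4.0000e-04  2.9600e-02] F [-0.4 -2.5  5.8] w 64.5 g 12.0
```

send_rows(moves=[[0,0,0,0],[0,0,0,0],[0,0,0,0],[0,0,-0.6,0],[0,0,-0.8,0],[0,0,-0.6,0]], fingers=78)

```text
clock: 19.38
ee_pos: [0.5832, -0.0738, 0.032]
ee_rot: [-3.141, 0.0, 0.031]
contact_force: [0.3, -1.0, 0.2]
width: 0.0732
grasp_force: 0.0
```

send_rows(moves=[[0,-0.6,0,0],[0,-0.8,0,0],[0,-0.7,0,0],[0,0,0,0],[0,0,0,0],[0,0,0,0],[0,0,0,0],[0,0,0,0],[0,0,0,0],[0,0,0,0]], fingers=0)

```text
clock: 20.22
ee_pos: [0.5818, -0.0219, 0.0311]
ee_rot: [3.142, 0.0, 0.03]
contact_force: [-0.2, 0.1, 0.0]
width: 0.0101
grasp_force: 0.0
```

send_rows(moves=[[0,0,0,0],[0,0,0,0],[0,0,0.6,0],[0,0,0.8,0],[0,0,0.6,0],[0,0,0,0],[0,0.3,0,0],[0,0.3,0,0],[0,0.3,0,0],[0,0.1,0,0]])

```text
clock: 21.05
ee_pos: [0.5827, -0.0486, -0.0184]
ee_rot: [3.141, -0.0, 0.029]
contact_force: [0.3, 0.3, 0.4]
width: 0.0002
grasp_force: 0.4
```

send_rows(moves=[[0,0.06,0,0],[0,0.04,0,0],[0,0,0,0],[0,0,0,0]])

```text
clock: 21.38
ee_pos: [0.5827, -0.0488, -0.0187]
ee_rot: [-3.142, -0.0, 0.031]
contact_force: [-0.2, -0.6, -0.5]
width: 0.0002
grasp_force: 0.1
```

```bash
python3 -c "
from h import *
tcp()"
```

```text
t 21.38 st [ -0.5 -52. ] z -18.7 yaw [-3.1415e+00 -1.0000e-04  3.1100e-02] F [-0.2 -0.6 -0.5] w 0.2 g 0.1
```

send_rows(moves=[[0,0.06,0,0],[0,0.06,0,0],[0,0,0,0]])

```text
clock: 21.63
ee_pos: [0.5827, -0.0522, -0.0188]
ee_rot: [3.142, 0.0, 0.031]
contact_force: [0.4, 1.0, 1.0]
width: 0.0008
grasp_force: 0.4
```

send_rows(moves=[[0,0.04,0,0],[0,0.04,0,0],[0,0,0,0]])

```text
clock: 21.88
ee_pos: [0.5828, -0.0541, -0.0188]
ee_rot: [3.142, 0.0, 0.031]
contact_force: [-0.2, 0.1, 0.2]
width: 0.0004
grasp_force: 0.4
```

send_rows(moves=[[0,0.04,0,0],[0,0.02,0,0],[0,0,0,0]])

```text
clock: 22.13
ee_pos: [0.5828, -0.0554, -0.0188]
ee_rot: [-3.141, -0.0, 0.031]
contact_force: [0.1, 1.9, 1.1]
width: 0.0007
grasp_force: 0.8
```

```bash
python3 -c "
from h import *
tcp()"
```

```text
t 22.13 st [ -0.5 -58.6] z -18.8 yaw [-3.1413 -0.      0.0308] F [0.1 1.9 1.1] w 0.7 g 0.8
```

send_rows(moves=[[0,0.04,0,0],[0,0.02,0,0],[0,0,0,0]])

```text
clock: 22.38
ee_pos: [0.5829, -0.0559, -0.0187]
ee_rot: [-3.14, -0.0, 0.032]
contact_force: [-0.3, 6.3, 1.9]
width: 0.0009
grasp_force: 2.8
```

send_rows(moves=[[0,0.04,0,0],[0,0.02,0,0],[0,0,0,0]])

```text
clock: 22.63
ee_pos: [0.583, -0.0563, -0.0187]
ee_rot: [-3.139, -0.0, 0.032]
contact_force: [0.2, 11.9, 2.3]
width: 0.0007
grasp_force: 5.0
```

```bash
python3 -c "
from h import *
tcp(); 
w=snap('wrist','w8'); a=orst(w,.023,-.06,.06,-.22,.02,3000); cv2.imwrite('pics/w8o.png',a)
t=snap('top','t8'); cv2.imwrite('pics/t8o.png',orst(t,.023,-.06,.06,-.22,.02,3000))"
```

```text
t 22.63 st [ -0.3 -59.5] z -18.7 yaw [-3.1394e+00 -3.0000e-04  3.2300e-02] F [ 0.2 11.9  2.3] w 0.7 g 5.0
```

The lens is firmly against the spacer at 12 N. Now the ring.

send_rows(moves=[[0,-0.24,0,0],[0,-0.24,0,0],[0,0,-0.7,0],[0,0,-0.8,0],[0,0,-0.7,0],[0,-0.5,0,0],[0,-0.9,0,0],[0,-0.9,0,0],[0,-0.9,0,0],[0,-0.9,0,0]], fingers=100)

```text
clock: 23.57
ee_pos: [0.5789, 0.0574, 0.0358]
ee_rot: [3.141, 0.0, 0.031]
contact_force: [1.2, 0.3, -0.0]
width: 0.0634
grasp_force: 0.0
```

send_rows(moves=[[0,-0.9,0,0],[0,-0.9,0,0],[0,-0.9,0,0],[0,-0.9,0,0],[0,-0.9,0,0],[0,-0.9,0,0],[0,-0.9,0,0],[0,-0.9,0,0],[0,-0.9,0,0],[-0.07,-0.6,0,0]])

```text
clock: 24.4
ee_pos: [0.5701, 0.276, 0.0358]
ee_rot: [-3.141, 0.0, 0.032]
contact_force: [-0.4, 0.8, 0.3]
width: 0.0938
grasp_force: 0.0
```

```bash
python3 -c "
from h import *
tcp(); w=snap('wrist','w9'); a=orst(w,.022,-.06,.06,.21,.33,3000); g=cv2.medianBlur(a[...,2]-a[...,0]*(a[...,2]>a[...,0]),5)
m=((a[...,2].astype(int)-a[...,0])>60).astype(np.uint8); ys,xs=np.nonzero(m); print(len(ys))
(c,r)=cv2.minEnclosingCircle(np.c_[xs,ys].astype(np.float32)); print(60-c[1]/3,330-c[0]/3,r/3)
c=cv2.HoughCircles(m*255,cv2.HOUGH_GRADIENT,2,60,param1=80,param2=20,minRadius=92,maxRadius=106); print(None if c is None else [(60-q[1]/3,330-q[0]/3,q[2]/3) for q in c[0][:3]])"
```

```text
t 24.4 st [ -2.9 273.1] z 35.8 yaw [-3.1411e+00  4.0000e-04  3.2400e-02] F [-0.4  0.8  0.3] w 93.8 g 0.0
11211
-1.7266438802083357 269.6389872233073 33.81285603841146
[(np.float32(-2.333332), np.float32(269.66666), np.float32(32.8))]
```

send_rows(moves=[[0,0.12,0.7,0],[0,0,0.8,0],[0,0,0.7,0],[0,0,0,0]])

```text
clock: 24.78
ee_pos: [0.5708, 0.2699, -0.0208]
ee_rot: [3.141, 0.001, 0.031]
contact_force: [0.1, -0.2, -0.1]
width: 0.0939
grasp_force: 0.0
```

send_rows(moves=[[0,0,0,0],[0,0,0,0],[0,0,0,0],[0,0,0,0],[0,0,0,0],[0,0,0,0],[0,0,0,0]], fingers=0, newtons=12)

```text
clock: 25.37
ee_pos: [0.571, 0.2703, -0.0186]
ee_rot: [-3.142, -0.0, 0.031]
contact_force: [-0.7, -0.3, 2.2]
width: 0.0658
grasp_force: 12.0
```

send_rows(moves=[[0.05,0.3,0,0],[0,0.6,0,0],[0,0.6,0,0],[0,0.6,0,0],[0,0.6,0,0],[0,0.6,0,0],[0,0.6,0,0],[0,0.6,0,0],[0,0.4,0,0],[0,0,0,0]])

```text
clock: 26.2
ee_pos: [0.5765, 0.1443, -0.0187]
ee_rot: [3.14, -0.0, 0.028]
contact_force: [0.2, -3.1, 4.9]
width: 0.0655
grasp_force: 12.0
```

```bash
python3 -c "
from h import *
tcp(); w=snap('wrist','w10'); a=orst(w,.022,-.06,.06,.08,.22,3000)
m=((a[...,2].astype(int)-a[...,0])>60).astype(np.uint8); print(m.sum())
c=cv2.HoughCircles(m*255,cv2.HOUGH_GRADIENT,2,60,param1=80,param2=20,minRadius=92,maxRadius=106); print(None if c is None else [(60-q[1]/3,220-q[0]/3,q[2]/3) for q in c[0][:3]])"
```

```text
t 26.2 st [ -0.6 141.1] z -18.7 yaw [ 3.1402e+00 -1.0000e-04  2.7600e-02] F [ 0.2 -3.1  4.9] w 65.5 g 12.0
10290
[(np.float32(-1.0), np.float32(141.0), np.float32(32.733334))]
```

send_rows(moves=[[0,0.3,0,0],[0,0.6,0,0],[0,0.6,0,0],[0,0.6,0,0],[0,0.6,0,0],[0,0.6,0,0],[0,0.6,0,0],[0,0.6,0,0],[0,0.6,0,0],[0,0.6,0,0]])

```text
clock: 27.08
ee_pos: [0.5804, 0.0049, -0.0187]
ee_rot: [-3.141, -0.0, 0.031]
contact_force: [-0.1, 2.5, 4.6]
width: 0.0649
grasp_force: 12.0
```

send_rows(moves=[[0,0.5,0,0],[0,0,0,0],[0,0,0,0]])

```text
clock: 27.33
ee_pos: [0.5809, -0.0089, -0.0187]
ee_rot: [3.141, -0.0, 0.029]
contact_force: [0.6, -2.3, 5.6]
width: 0.0651
grasp_force: 12.0
```

send_rows(moves=[[0,0,0,0],[0,0,0,0],[0,0,0,0],[0,0,-0.6,0],[0,0,-0.8,0],[0,0,-0.6,0]], fingers=78)

```text
clock: 27.83
ee_pos: [0.5806, -0.0067, 0.032]
ee_rot: [-3.141, 0.0, 0.031]
contact_force: [-0.1, 0.3, 1.0]
width: 0.0736
grasp_force: 0.0
```

send_rows(moves=[[0,-0.6,0,0],[0,-0.8,0,0],[0,-0.7,0,0],[0,0,0,0],[0,0,0,0],[0,0,0,0],[0,0,0,0],[0,0,0,0],[0,0,0,0],[0,0,0,0]], fingers=0)

```text
clock: 28.67
ee_pos: [0.5792, 0.0451, 0.0312]
ee_rot: [3.142, 0.0, 0.03]
contact_force: [-1.2, -0.2, -0.4]
width: 0.0102
grasp_force: 0.0
```

send_rows(moves=[[0,0,0,0],[0,0,0,0],[0,0,0.6,0],[0,0,0.8,0],[0,0,0.6,0],[0,0,0,0],[0,0.3,0,0],[0,0.3,0,0],[0,0.3,0,0],[0,0.1,0,0]])

```text
clock: 29.5
ee_pos: [0.5802, 0.0184, -0.0184]
ee_rot: [3.141, -0.0, 0.029]
contact_force: [-0.1, -1.1, 1.3]
width: 0.0005
grasp_force: 0.3
```

```bash
python3 -c "
from h import *
tcp()"
```

```text
t 29.5 st [-0.8 15.2] z -18.4 yaw [ 3.1409e+00 -4.0000e-04  2.8900e-02] F [-0.1 -1.1  1.3] w 0.5 g 0.3
```

send_rows(moves=[[0,0.1,0,0],[0,0.08,0,0],[0,0.06,0,0],[0,0,0,0]])

```text
clock: 29.83
ee_pos: [0.5803, 0.0144, -0.0187]
ee_rot: [-3.141, -0.0, 0.031]
contact_force: [-0.2, 0.0, 0.5]
width: 0.0002
grasp_force: 0.5
```

send_rows(moves=[[0,0.04,0,0],[0,0.04,0,0],[0,0,0,0]])

```text
clock: 30.08
ee_pos: [0.5802, 0.0126, -0.0188]
ee_rot: [-3.141, 0.0, 0.031]
contact_force: [-0.3, 1.4, 1.5]
width: 0.0006
grasp_force: 1.2
```

send_rows(moves=[[0,0.04,0,0],[0,0.02,0,0],[0,0,0,0]])

```text
clock: 30.33
ee_pos: [0.5803, 0.011, -0.0188]
ee_rot: [-3.141, 0.0, 0.031]
contact_force: [-0.8, 1.3, 2.5]
width: 0.0001
grasp_force: 1.4
```

```bash
python3 -c "
from h import *
tcp()"
```

```text
t 30.33 st [-1.   7.8] z -18.8 yaw [-3.1415  0.      0.0308] F [-0.8  1.3  2.5] w 0.1 g 1.4
```

send_rows(moves=[[0,0.04,0,0],[0,0.02,0,0],[0,0,0,0]])

```text
clock: 30.58
ee_pos: [0.5803, 0.0094, -0.0188]
ee_rot: [-3.142, 0.0, 0.031]
contact_force: [0.2, 2.2, 2.3]
width: 0.0003
grasp_force: 1.4
```

send_rows(moves=[[0,0.04,0,0],[0,0.02,0,0],[0,0,0,0]])

```text
clock: 30.83
ee_pos: [0.5804, 0.0081, -0.0188]
ee_rot: [-3.141, -0.0, 0.031]
contact_force: [-0.7, 3.0, 3.0]
width: 0.0005
grasp_force: 1.8
```

send_rows(moves=[[0,0.04,0,0],[0,0.02,0,0],[0,0,0,0]])

```text
clock: 31.08
ee_pos: [0.5804, 0.0076, -0.0188]
ee_rot: [-3.14, -0.0, 0.032]
contact_force: [-0.3, 7.2, 2.0]
width: 0.0003
grasp_force: 3.5
```

The ring has reached a firm stop as well. I'm raising the arm to check the stack from above.

send_rows(moves=[[0,-0.24,0,0],[0,-0.24,0,0],[0,0,-0.7,0],[0,0,-0.9,0],[-0.4,0.3,-0.9,0],[-0.8,0.8,-0.9,0],[-0.8,0.9,-0.9,0],[-0.5,0.9,-0.5,0],[0,0.5,0,0],[0,0,0,0]])

```text
clock: 31.92
ee_pos: [0.5202, -0.0716, 0.1018]
ee_rot: [3.14, -0.001, 0.027]
contact_force: [-0.5, -0.4, 0.3]
width: 0.0005
grasp_force: 0.0
```

```bash
python3 -c "
from h import *
tcp(); w=snap('wrist','w11'); print(st(w['position']),w['position'][2]); cv2.imwrite('pics/w11o.png',orst(w,.022,-.08,.06,-.215,.05,3000)); print(w2px(w,np.r_[stw([0,-.199]),.022]),w2px(w,np.r_[stw([0,.05]),.022]))"
```

```text
t 31.92 st [-63.6 -72.8] z 101.8 yaw [ 3.1397e+00 -1.0000e-03  2.6800e-02] F [-0.5 -0.4  0.3] w 0.5 g 0.0
[ 0.00496478 -0.07320934] 0.3167117969714958
[[395.87938089 122.9719106 ]] [[119.59603011 124.04073253]]
```

View pics/w11o.png

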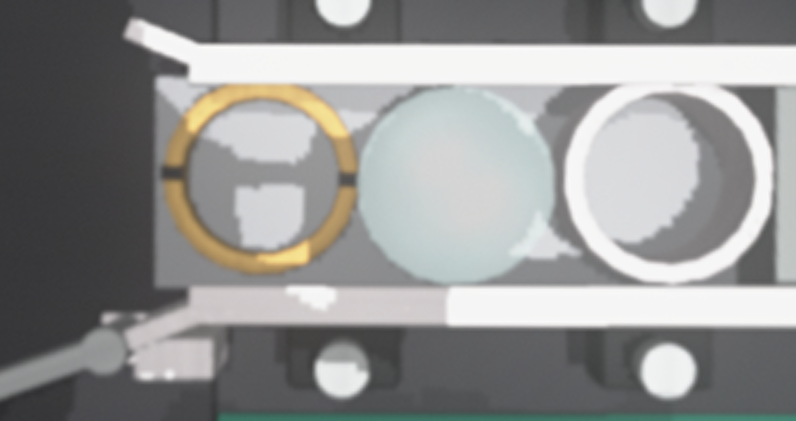

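The stack is spacer, lens, ring, all touching with no gaps. The ring spans c 163–358, the lens c 358–556, and the spacer rim after height correction is -134 to -200 mm, so it is home. The keeper pin is at station (-69.5, 60), θ≈1.90. I'll go and grip it.

send_rows(moves=[[0,-0.4,0,0],[-0.12,-0.9,0,0],[-0.12,-0.9,0,0],[0,-0.9,0,0],[0,-0.9,0,0],[0,-0.9,0,0],[0,-0.42,0,0],[0,0,0.4,0],[0,0,0.8,0],[0,0,0.8,0]], fingers=43)

```text
clock: 32.8
ee_pos: [0.5102, 0.0644, 0.0499]
ee_rot: [3.142, -0.0, 0.031]
contact_force: [0.1, 0.5, -0.4]
width: 0.0406
grasp_force: 0.0
```

```bash
python3 -c "
from h import *
tcp(); w=snap('wrist','w12'); a=orst(w,.055,-.10,-.04,.03,.09,3000); g=cv2.cvtColor(a,6)
small=cv2.resize(g,(30,30),interpolation=3); print(*[' '.join('%3d'%v for v in r) for r in small],sep='\n'); print(st(w['position']),w['position'][2])"
```

```text
t 32.8 st [-69.4  63.3] z 49.9 yaw [ 3.1415e+00 -3.0000e-04  3.1300e-02] F [ 0.1  0.5 -0.4] w 40.6 g 0.0
 51  51  51  51  51  51  51  51  51  51  51  52  51  52  52  53  53  54  54  55  56  57  57  58  60  79  82  79  75  66
 51  51  51  51  51  51  51  51  51  52  51  52  52  52  53  53  53  53  55  55  56  57  57  58  60  69  74  64  65  65
 50  50  51  51  51  51  51  51  51  51  51  52  52  52  53  53  53  54  55  55  56  57  58  59  59  61  62  63  65  68
 50  50  51  51  50  51  51  51  51  51  52  52  52  52  52  53  53  54  55  55  56  57  58  59  59  61  64  71  81  93
 50  50  50  50  50  50  51  51  51  51  51  52  51  52  52  53  54  54  55  55  56  57  58  61  67  78  90  97 100 106
 50  50  50  50  50  50  50  50  51  51  51  51  52  52  52  53  53  54  54  55  57  63  74  86  95  98 101 107 123 194
 50  50  50  51  50  50  51  50  51  51  51  51  52  52  53  53  53  55  59  70  82  92  96  98 104 118 137 154 164 229
 50  50  50  50  50  50  50  51  51  51  51  52  51  52  53  57  67  79  90  94  96 101 114 133 151 161 164 163 162 223
 50  49  49  46  46  46  46  46  48
[... 1950 characters left out ...]
72  72  72  72  73  73  73  73  74  58  42  43  43  71
 39  55  70  70  70  70  70  70  70  70  70  70  70  71  71  72  71  72  72  72  72  72  72  73  73  63  43  42  43  54
 41  62  70  70  70  70  70  70  70  70  70  71  71  72  72  71  72  72  72  72  72  72  72  73  73  69  45  41  42  44
 43  67  70  70  70  70  70  70  70  70  71  71  71  71  71  72  72  72  72  72  72  72  73  73  73  72  49  41  42  41
 49  69  70  70  70  70  70  70  70  70  71  72  71  71  71  71  72  72  71  71  72  72  73  73  73  73  57  40  41  41
 57  70  70  70  70  70  70  70  71  71  71  71  71  71  71  72  72  72  71  72  72  72  73  73  73  73  64  41  40  41
[-0.0007042   0.06288934] 0.26483949743089596
```

send_rows(moves=[[0,0.13,0.5,0],[0,0,0.6,0],[0,0,0.5,0],[0,0,0.22,0],[0,0,0,0]])

```text
clock: 33.27
ee_pos: [0.5095, 0.0609, 0.0046]
ee_rot: [-3.141, 0.002, 0.031]
contact_force: [-0.3, -0.4, 0.1]
width: 0.0406
grasp_force: 0.0
```

send_rows(moves=[[0,0,0,0],[0,0,0,0],[0,0,0,0],[0,0,0,0],[0,0,0,0],[0,0,0,0],[0,0,0,0],[0,0,0,0]], fingers=0, newtons=15)

```text
clock: 33.93
ee_pos: [0.5104, 0.0615, 0.006]
ee_rot: [-3.141, -0.0, 0.031]
contact_force: [-1.3, 2.5, 6.2]
width: 0.0117
grasp_force: 15.0
```

```bash
python3 -c "
from h import *
tcp()
th=np.linspace(1.90,0.0,20); p=np.c_[-52+54*np.cos(th),9+54*np.sin(th)]; d=np.diff(p,axis=0)/25; print((d*[1,-1]).round(3).tolist())"
```

```text
t 33.93 st [-69.3  60.5] z 6.0 yaw [-3.1413e+00 -4.0000e-04  3.1000e-02] F [-1.3  2.5  6.2] w 11.7 g 15.0
[[0.208, -0.06], [0.212, -0.038], [0.215, -0.017], [0.216, 0.004], [0.214, 0.026], [0.211, 0.047], [0.205, 0.068], [0.197, 0.088], [0.187, 0.107], [0.176, 0.126], [0.162, 0.142], [0.147, 0.158], [0.131, 0.172], [0.113, 0.184], [0.094, 0.194], [0.074, 0.203], [0.053, 0.209], [0.032, 0.213], [0.011, 0.216]]
```

send_rows(moves=[[0.21,-0.06,0,0],[0.21,-0.04,0,0],[0.215,-0.02,0,0],[0.215,0,0,0],[0.215,0.03,0,0],[0.21,0.05,0,0],[0.205,0.07,0,0],[0.2,0.09,0,0],[0.19,0.11,0,0],[0,0,0,0]])

```text
clock: 34.77
ee_pos: [0.5592, 0.0593, 0.0063]
ee_rot: [-3.138, -0.004, 0.032]
contact_force: [5.6, 13.8, 0.1]
width: 0.0114
grasp_force: 15.0
```

```bash
python3 -c "
from h import *
tcp()
p=st(env.read_state()['ee_pos'])*1e3-[-52,9]; print(np.hypot(*p),np.arctan2(p[1],p[0]))"
```

```text
t 34.77 st [-20.5  56.8] z 6.3 yaw [-3.1381 -0.0036  0.0319] F [ 5.6 13.8  0.1] w 11.4 g 15.0
57.192725003363265 0.9881253114066862
```

send_rows(moves=[[0.13,0.19,0,0],[0.13,0.18,0,0],[0.13,0.16,0,0],[0.12,0.17,0,0],[0.11,0.18,0,0],[0.09,0.2,0,0],[0,0,0,0]])

```text
clock: 35.35
ee_pos: [0.5803, 0.0319, 0.0072]
ee_rot: [-3.139, -0.008, 0.031]
contact_force: [20.5, 8.8, -1.9]
width: 0.0111
grasp_force: 15.0
```

```bash
python3 -c "
from h import *
tcp()
p=st(env.read_state()['ee_pos'])*1e3-[-52,9]; print(np.hypot(*p),np.arctan2(p[1],p[0]))"
```

```text
t 35.35 st [-0.3 28.7] z 7.2 yaw [-3.1387 -0.0085  0.0312] F [20.5  8.8 -1.9] w 11.1 g 15.0
55.366765463504606 0.3645339355025227
```

send_rows(moves=[[0.1,0.1,0,0],[0.08,0.15,0,0],[0.05,0.15,0,0],[0.03,0.15,0,0],[0.0,0.1,0,0],[0,0,0,0]])

```text
clock: 35.85
ee_pos: [0.5839, 0.0141, 0.0065]
ee_rot: [-3.141, -0.002, 0.03]
contact_force: [2.5, 0.2, 8.6]
width: 0.0112
grasp_force: 15.0
```

```bash
python3 -c "
from h import *
tcp()
p=st(env.read_state()['ee_pos'])*1e3-[-52,9]; print(np.hypot(*p),np.arctan2(p[1],p[0]))"
```

```text
t 35.85 st [ 2.7 10.8] z 6.5 yaw [-3.1414e+00 -2.2000e-03  3.0300e-02] F [2.5 0.2 8.6] w 11.2 g 15.0
54.74458914014152 0.03311191498012357
```

Nearly shut. I'll push on to the end stop.

send_rows(moves=[[0,0.04,0,0],[0,0.04,0,0],[0,0,0,0]])

```text
clock: 36.1
ee_pos: [0.584, 0.0127, 0.0065]
ee_rot: [-3.141, -0.002, 0.031]
contact_force: [2.5, 2.4, 7.6]
width: 0.0115
grasp_force: 15.0
```

send_rows(moves=[[0,0.04,0,0],[0,0.04,0,0],[0,0,0,0]])

```text
clock: 36.35
ee_pos: [0.5841, 0.0125, 0.0065]
ee_rot: [-3.139, -0.003, 0.032]
contact_force: [3.1, 9.8, 5.8]
width: 0.0111
grasp_force: 15.0
```

send_rows(moves=[[-0.02,-0.09,0,0],[0,0,0,0]])

```text
clock: 36.52
ee_pos: [0.584, 0.0133, 0.0066]
ee_rot: [-3.141, -0.004, 0.031]
contact_force: [5.4, 2.4, 4.3]
width: 0.0109
grasp_force: 15.0
```

send_rows(moves=[[0,0,0,0],[0,0,0,0],[0,0,0,0],[0,0,0,0],[0,0,0,0],[0,0,-0.4,0],[0,0,-0.8,0],[0,0,-0.9,0],[0,0,-0.9,0],[0,0,-0.9,0]], fingers=40)

```text
clock: 37.35
ee_pos: [0.5821, 0.0127, 0.105]
ee_rot: [-3.141, -0.0, 0.031]
contact_force: [-0.3, -0.3, -0.0]
width: 0.0376
grasp_force: 0.0
```

send_rows(moves=[[-0.4,0,0,0],[-0.8,0,0,0],[-0.8,0,0,0],[-0.4,0,0,0],[0,0,0,0],[0,0,0,0]])

```text
clock: 37.85
ee_pos: [0.5228, 0.0105, 0.1039]
ee_rot: [3.141, -0.001, 0.031]
contact_force: [0.7, 0.2, 0.7]
width: 0.0376
grasp_force: 0.0
```

```bash
python3 -c "
from h import *
tcp(); w=snap('wrist','w13'); a=orst(w,.034,-.07,.03,-.015,.035,3000); g=cv2.cvtColor(a,6)
small=cv2.resize(g,(25,50),interpolation=3); print(*['%4d '%(30-2*i)+' '.join('%3d'%v for v in r) for i,r in enumerate(small)],sep='\n'); print(st(w['position']),w['position'][2])
for n in ('w11','w13'):
  w=load(n); a=orst(w,.022,-.05,.05,-.09,.01,3000); m=((a[...,2].astype(int)-a[...,0])>60).astype(np.uint8)
  c=cv2.HoughCircles(m*255,cv2.HOUGH_GRADIENT,2,60,param1=80,param2=20,minRadius=92,maxRadius=106); print(n,None if c is None else [(50-q[1]/3,10-q[0]/3,q[2]/3) for q in c[0][:1]])
"
```

```text
t 37.85 st [-58.5   9.1] z 103.9 yaw [ 3.1413e+00 -9.0000e-04  3.0500e-02] F [0.7 0.2 0.7] w 37.6 g 0.0
  30  78  78  79  80  80  81  81  81  83  83  83  84  85  86  87  88  97 184 217 216 216 216 215 212 200
  28  78  79  79  80  80  81  81  82  82  82  83  84  85  86  87  88  97 184 217 216 216 216 213 185 153
  26  79  79  79  80  80  80  81  82  82  83  84  84  85  86  87  88 101 187 216 216 216 216 205 151 155
  24  78  79  79  80  78  75  78  80  80  81  81  83  85  86  87  88 103 190 216 216 215 207 171 155 202
  22  78  79  79  77  67  63  65  66  66  68  69  73  76  77  78  79  95 177 213 215 195 158 151 198 222
  20  79  78  79  74  62  61  62  63  64  64  66  67  68  69  70  71  80 138 202 210 159 141 185 220 223
  18  79  79  80  74  62  61  62  63  64  65  66  67  68  69  70  71  78 144 211 210 152 158 212 216 214
  16  77  79  77  67  61  61  62  63  64  65  66  68  69  70  71  70  78 140 195 192 150 192 220 216 200
  14  74  76  73  61  60  61  61  62  64  64  77 114 119 119  99  72  78 126 147 144 160 215 219 211 205
  12  61  62  62  60  60  61  62  62  63  63  91 15
[... 3745 characters left out ...]
  79  79  80  80  81  81  86 135 197 212 213 190 121  86 167 245 246 246 246 246 245 245
 -62  77  73  73  73  74  77  77  78  78  78  79  99 117 119 101  85  85 143 222 227 227 227 227 227 227
 -64  75  70  70  70  70  72  72  72  73  74  73  76  82  82  83  84  85  92 108 110 111 111 111 111 112
 -66  74  70  70  70  71  71  72  72  72  73  73  76  81  82  83  83  84  84  84  84  84  84  85  85  86
 -68  70  70  70  70  70  71  71  72  72  73  73  75  78  79  80  80  81  83  83  80  79  80  80  80  81
[0.01011847 0.00869968] 0.31884109854511994
w11 [(np.float32(2.333332), np.float32(-37.0), np.float32(31.733332))]
w13 [(np.float32(1.6666679), np.float32(-37.666668), np.float32(31.933334))]
```

```bash
python3 -c "
from station import env
print(env.sign_off())"
```

```text
the job is handed in; nothing more can be done
None
```

The spacer, lens blank and retaining ring are in the magazine in that order, the keeper is shut, and the job was handed in at about 38 s. Camera checks show each part against the one before, the spacer home on the stop, and no bystander disturbed.

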